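# Push the row of bead pots home along the rail and shut the gate

## Robot

A 7-joint arm with a two-finger parallel gripper is mounted at the origin on the work surface; the furniture and walls round the work are solid. World frame = base frame: x ahead of the robot, y to its left, z up, the work surface at z = 0. Lengths are in mm, angles in rad, forces in N, time in s.
With the tool pointing down it reaches from about 350 to 900 mm from the base axis. Payload 8.1 kg.
Tool frame: the origin (TCP) lies on the mounting face of the last link; the fingertips stand 178 mm ahead of it and the grasp point (between the pads) lies 159 mm ahead of it; z points along the fingers, y is the direction in which the jaws open and shut (so a half turn about z gives the same grasp; the last joint's range is limited). The gripper opens to 92 mm and grips with 3 to 60 N. Pads are 19 mm wide; open, the fingers measure 130 mm over their backs; the gripper's body (75 mm by 190 mm) begins 47 mm behind the grasp point.
Start: joints at [-1.451, 0.434, 0.025, 1.573, -0.012, 1.134, -0.075], TCP at [138.124, 609.553, 404.742] pointing down, gripper open.
Joint ranges: [-2.62, 2.62], [-0.44, 2.09], [-1.27, 1.32], [0.08, 2.57], [-1.32, 4.46], [0.12, 2], [-2.74, 2.74]. Speed limits (rad/s): [2.22, 2.22, 3.01, 3.01, 3.14, 3.14, 3.14].

## Interface

Orientations are given as a 3x3 rotation matrix whose columns are the frame's x, y, z axes.
In Python, from workcell import r gives the robot as it stands.
- The arm moves only by the tool carry_out, never from a script. Its argument "commands" is a list of rows, each a list of 4 numbers: the shift along the tool's x, y, z in cm, then the turn about the tool's z in rad. A call has 1 to 20 rows; each row shifts and turns the commanded pose from where the row before left it, along the tool's axes as they then stand; what a row does not reach is not made up. A row lasts 1/10 s, in which the tool goes at most 50 mm and 8.59 degrees, less where a joint would pass 70% of its speed; a pose out of reach is approached as far as the arm can. A call is refused whole if a number of a shift passes 5 or a number of a turn 0.15, either way. A call with a gripper value outside its range is refused whole. "gripper" is the gripper command: -1 is shut, 1 is fully open, values between are in proportion, set as the call begins (left out, the last holds). The fingers move at their own pace and stop on an object; the grip force is fixed at half the most. Time passes only in rows, so rows that do not move let the fingers close. It gives the time, the measured TCP pose, the force and the opening at its end, in the units of the state.
- r.get_state(): the state, without advancing time (a new reading comes with each control period).
- r.snapshot(name): name is "scene" or "top" or "wrist"; returns a dict with "color" (480x640x3 uint8, blue, green, red), "range_z" (480x640 float32, mm along the optical axis (not along the pixel's ray), 0 where there is no reading), "K" (3x3 intrinsics, pixels), "rvec" (rotation vector, rad) and "tvec" (3), from world to camera coordinates, as OpenCV has them; the wrist camera has in their place "T_tool_cam" (4x4, takes a point from camera to tool coordinates, whose origin is the TCP and whose axes are the flange's). Camera axes: x right, y down, z forward; pixel columns grow to the right and rows downward; lengths in mm; the calibration is good to about 2 mm. The wrist camera is an equidistant fisheye: a pixel r from the principal point sees the ray r / f radians off the axis. A picture is of the moment at which its call begins: read the wrist's pose just before it.
- r.sign_off(): hands the job in, once; it reports no verdict.
The state is a dict: "time_s": time; "joint_positions": joint angles; "joint_velocities": joint speeds; "tau": joint torques, N m; "ee_pos": TCP position; "orientation": TCP orientation; "wrist_force": force on the tool from outside, world axes, zero at the start; "wrist_torque": the same for the moment, N m; "grip_width": finger opening in mm.
Only numpy, scipy, OpenCV 4.12 (cv2) and the standard library are available. Lean on these libraries where they do the work, as an engineer would, in place of code of your own. Each camera call takes 0.05 s, during which the arm holds its last target.

## Task

Four small cork-lidded pots stand in a row in the pot rail. Push the row along the rail as one train, pushing only on the last pot (the one nearest the open end), until the first pot is up against the end stop and the pots touch one another. Then push the swing gate shut across the rail behind the row. Only push with the fingers: do not lift or tip a pot, do not touch the other three pots, do not ram the row against the stop, and leave the things standing around where they are.

Things in the scene. Friction and masses are not known exactly. Their poses are not given: they have to be found in the camera images.
- pot_rail: fixed rail on the table: a 345 x 100 x 6 mm wooden base with two low aluminium walls, 50 mm apart inside, 5 mm thick, tops 20 mm above the table. Origin on the table under the middle of the channel; its x axis runs along the channel to the end stop (channel open at the other end, base from x = -155 to +190 mm), y to the left seen toward the stop, z up
- rail_stop (a point): middle of the end stop's inner face, on the rail's floor (6 mm above the table), 170 mm from the rail's origin along its x; the stop is a steel plate, top 40 mm above the table. Axes as the rail's
- pot_1: first pot of the row, nearest the stop: small black pot with a cork lid, 47 mm across, 37 mm tall, about 0.12 kg, origin at the centre of its underside, which stands on the rail's floor
- pot_2: second pot of the row: small black pot with a cork lid, 47 mm across, 37 mm tall, about 0.12 kg, origin at the centre of its underside, which stands on the rail's floor
- pot_3: third pot of the row: small black pot with a cork lid, 47 mm across, 37 mm tall, about 0.12 kg, origin at the centre of its underside, which stands on the rail's floor. With the row home its centre is about 118 mm from the stop's face
- pot_4: last pot of the row, nearest the open end, the one to push on: small black pot with a cork lid, 47 mm across, 37 mm tall, about 0.12 kg, origin at the centre of its underside, which stands on the rail's floor. With the row home its centre is about 165 mm from the stop's face. The row takes 2 to 5 N to slide, pushed low, on the black body (20 to 32 mm above the table)
- gate (a joint): angle a of the swing gate, rad: 0 = shut square across the channel, 2.4 = wide open; starts open at 1.85 to 2.3. At angle a the blade points from its pivot, in the rail's frame, along (-sin a, -cos a): it opens toward the open end of the rail and outward. It stays where it is left and needs about 1 N at mid-blade
- gate_pivot (a point): the gate's upright pivot axis, 38 mm above the table, at (-26, +40) mm in the rail's frame. The gate is a steel blade 72 mm long and 4 mm thick, from 23 to 53 mm above the table. Shut, its face toward the stop stands 6 mm behind the closed-up row
- gate_tip (a point): end of the gate's blade at mid-height (8 mm thick round end), 72 mm from the pivot axis; it moves with the gate
- brass_weight: to be left alone: a small brass weight, 35 mm across, 39 mm tall, beside the rail on the gate's side
- frit_jar_3: to be left alone: a glass jar of coloured glass chips with a dark lid, 52 mm across, 64 mm tall, beside the rail on the side away from the gate's pivot
- tape_roll: to be left alone: a flat roll of cream tape, 69 mm across, 19 mm tall, beside the rail
- wash_bottle: to be left alone: a small grey bottle with a red cap, 40 mm across, 92 mm tall, beyond the rail near its open end
Things that resemble listed ones, but are neither listed nor needed, are in the scene too. What is shaped like the pot_2 but green, orange or red is not meant.

How it is judged:
By the outcome, as a careful person would: the job done as asked, in the order asked, and still so for the second after the job is handed in, with the robot touching nothing.
It also fails if it takes over 54 s, if anything falls off the work surface, if the arm or the gripper's body presses on something with over 40 N, if the wrist force passes 120 N, or if a joint passes its speed limit or range.

## Working session

There is one attempt and no reset: what is moved stays moved. The work goes in short steps, Python scripts to look and compute and a tool call to move; the robot and the scene stay as the last step left them, time stands still between calls to the robot, and variables do not carry over. Pictures are saved under pics/ and viewed, and the job is handed in when it is done.

Besides the shell and the picture viewer there is one more tool, called after "Request:" in YAML: its name, and indented under it one key for each argument. carry_out: Moves the arm, as the interface text tells. Its arguments: {"type":"object","properties":{"commands":{"type":"array"},"gripper":{"type":"number"}},"required":["commands"]}

```bash
mkdir -p pics; ls; python3 - <<'E'
from workcell import r
import cv2,numpy as np
s=r.get_state(); print(s['time_s'],s['ee_pos'],np.round(s['orientation'],3),s['wrist_force'],s['grip_width'])
for n in("scene","top","wrist"):
    d=r.snapshot(n); cv2.imwrite(f"pics/{n}0.png",d["color"]); np.savez(f"{n}0.npz",**d); print(n,d["K"].tolist(),d.get("rvec"),d.get("tvec"),d.get("T_tool_cam"))
E
```

```text
pics
0.0 [138.07964012 609.31582867 403.92310498] [[-0.975  0.221 -0.   ]
 [ 0.221  0.975 -0.002]
 [-0.    -0.002 -1.   ]] [-0.28328886 -0.73609221 -0.78274359] 91.662398443421
scene [[538.2868496452978, 0.0, 317.24829305412567], [0.0, 538.2868496452978, 238.77627771491635], [0.0, 0.0, 1.0]] [ 0.97161019 -2.5398701   1.00707044] [549.08844214 242.88849401 781.73072914] None
top [[438.9697321622084, 0.0, 318.12467720893517], [0.0, 438.9697321622084, 232.24836893164957], [0.0, 0.0, 1.0]] [ 2.14799916 -2.1343066   0.1294367 ] [161.82315792 572.26890632 836.64285965] None
wrist [[371.64829954431775, 0.0, 316.81708620496465], [0.0, 371.64829954431775, 242.09402829223126], [0.0, 0.0, 1.0]] None None [[-7.05537332e-04 -9.55984638e-01 -2.93415871e-01  7.95008518e+01]
 [ 9.99999741e-01 -6.33355902e-04 -3.41013035e-04 -3.54687419e-01]
 [ 1.40166549e-04 -2.93416035e-01  9.55984838e-01  1.97919936e+01]
 [ 0.00000000e+00  0.00000000e+00  0.00000000e+00  1.00000000e+00]]
```

View pics/scene0.png

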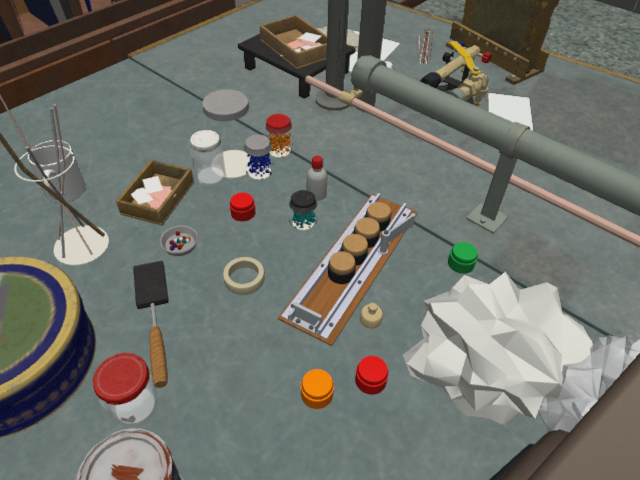

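View pics/top0.png

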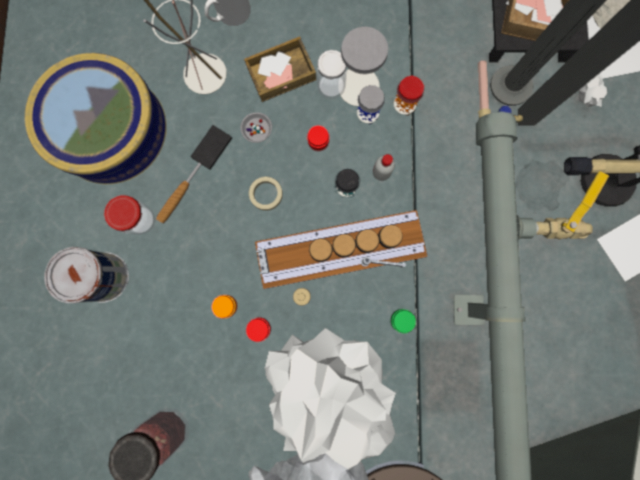

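View pics/wrist0.png

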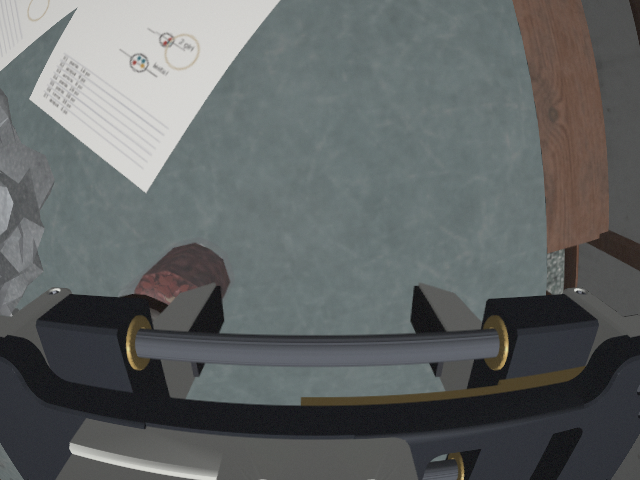

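```bash
cat > h.py <<'E'
import cv2,numpy as np
def cast(d,px,z):
    R=cv2.Rodrigues(np.array(d["rvec"]))[0]; t=np.array(d["tvec"]).ravel()
    p=cv2.undistortPoints(np.array(px,float).reshape(-1,1,2),d["K"],None).reshape(-1,2)
    rays=np.c_[p,np.ones(len(p))]@R; c=-R.T@t
    return c+rays*((z-c[2])/rays[:,2])[:,None]
def proj(d,P):
    return cv2.projectPoints(np.array(P,float).reshape(-1,1,3),np.array(d["rvec"]),np.array(d["tvec"]),d["K"],None)[0].reshape(-1,2)
def cloud(d):
    v,u=np.mgrid[0:480,0:640]; z=d["range_z"]; K=d["K"]
    P=np.stack([(u-K[0,2])/K[0,0]*z,(v-K[1,2])/K[1,1]*z,z],-1)
    R=cv2.Rodrigues(np.array(d["rvec"]))[0]
    return (P-np.array(d["tvec"]).ravel())@R
E
python3 - <<'E'
from h import *
np.set_printoptions(suppress=True,precision=1)
T=dict(np.load("top0.npz")); S=dict(np.load("scene0.npz"))
for d in(T,S):
    R=cv2.Rodrigues(d["rvec"])[0]; print("cam",-R.T@d["tvec"])
# cork lids in top
hsv=cv2.cvtColor(T["color"],cv2.COLOR_BGR2HSV)
for n,p,z in [("p1",(320,249),43),("p2",(344,244),43),("p3",(368,239),43),("p4",(391,236),43),("pivot",(366,261),53),("tip",(405,265),53),("jar",(347,180),64),("bottle",(386,160),92),("weight",(302,297),39),("tape",(265,193),19),("pipe",(500,240),0),("c",(257,242),6),("c",(263,288),6),("c",(426,256),6),("c",(416,211),6),("green",(403,321),37),("paperL",(270,370),50)]:
    print(n,cast(T,[p],z)[0])
C=cloud(T)
for p in[(320,249),(391,236),(366,261),(386,160),(500,240),(500,170),(520,330),(330,400),(320,345),(347,180)]: print(p,C[p[1],p[0]])
cv2.imwrite("pics/topz.png",cv2.resize(T["color"][150:350,230:450],(792,720),interpolation=cv2.INTER_CUBIC)[:600])
cv2.imwrite("pics/scz.png",cv2.resize(S["color"][180:350,270:430],(640,680),interpolation=cv2.INTER_CUBIC)[:600])
E
```

```text
cam [449.9 149.3 910.5]
cam [188.7 637.8 727.5]
p1 [537.4 161.5  43. ]
p2 [547.7 113.9  43. ]
p3 [557.9  66.2  43. ]
p4 [564.2  20.5  43. ]
pivot [513.4  71.4  53. ]
tip [506.1  -4.3  53. ]
jar [672.7 108.7  64. ]
bottle [705.   35.1  92. ]
weight [442.9 196.2  39. ]
tape [656.2 277.1  19. ]
pipe [ 562.7 -211.2    0. ]
c [555.  293.1   6. ]
c [460.2 278.2   6. ]
c [528.  -56.1   6. ]
c [622.  -37.8   6. ]
green [398.1  -1.1  37. ]
paperL [305.3 254.7  50. ]
(320, 249) [537.3 161.5  43.7]
(391, 236) [564.1  20.7  43.9]
(366, 261) [512.8  72.1  60.8]
(386, 160) [704.8  35.2  92.5]
(500, 240) [ 536.9 -128.6  208.6]
(500, 170) [ 651.8 -133.7  209.9]
(520, 330) [ 395.9 -153.8  205.6]
(330, 400) [267.2 141.3 116.2]
(320, 345) [356.7 159.6  87.6]
(347, 180) [673.  108.7  62.8]
```

View pics/topz.png

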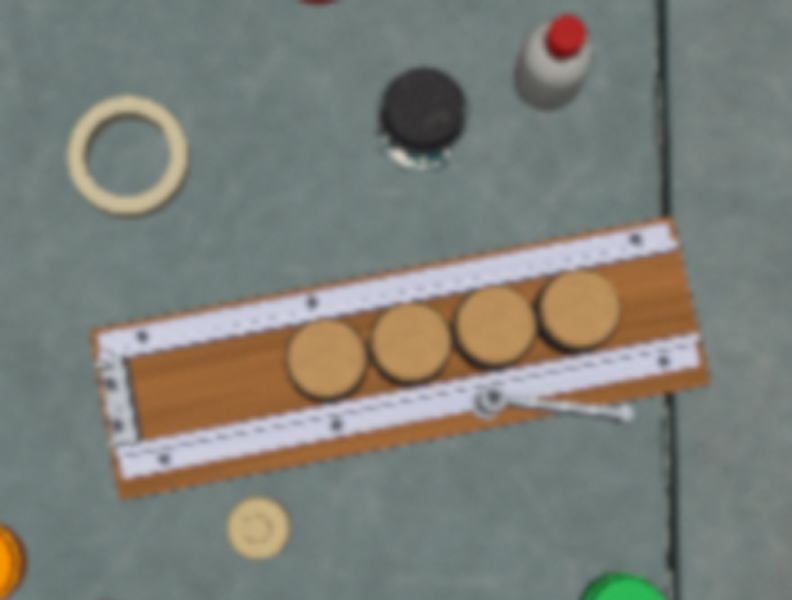

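View pics/scz.png

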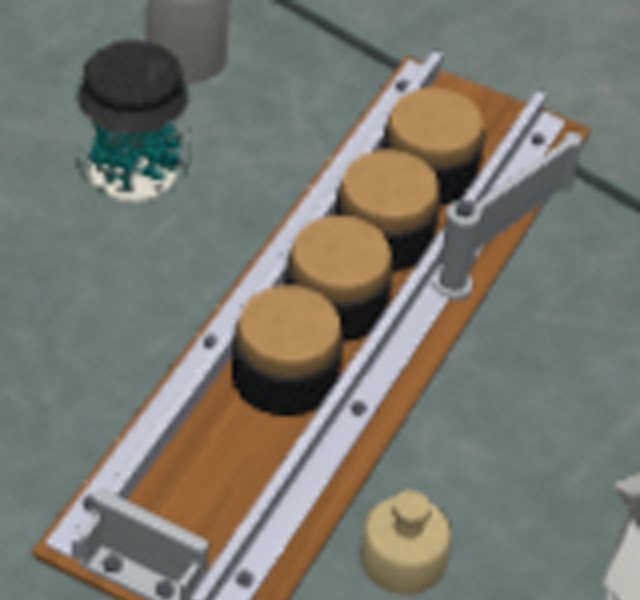

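Candidates in the top view. Row pots (black with cork lid): (320,249), (344,244), (368,239) and (391,236). Rejected lookalikes: green (403,321), red (258,329), red (318,138), orange (223,307), and the brass weight (302,297). pot_4 is the one at (391,236), nearest the open end. The stop is at (262,263), and the gate runs from (366,261) to (405,265). Next I'll refine these positions from both views.

```bash
python3 - <<'E'
from h import *
np.set_printoptions(suppress=True,precision=1)
T=dict(np.load("top0.npz")); S=dict(np.load("scene0.npz"))
def lids(d,lo,hi,box):
    hsv=cv2.cvtColor(d["color"],cv2.COLOR_BGR2HSV); m=cv2.inRange(hsv,lo,hi); mm=np.zeros_like(m); x0,y0,x1,y1=box; mm[y0:y1,x0:x1]=m[y0:y1,x0:x1]
    mm=cv2.morphologyEx(mm,cv2.MORPH_OPEN,np.ones((3,3)))
    return mm
C=cloud(T); 
# pots via depth: height 40..47
m=((C[...,2]>38)&(C[...,2]<48)).astype(np.uint8); m[:, :300]=0; m[:,412:]=0; m[:222]=0; m[262:]=0
n,l,st,ce=cv2.connectedComponentsWithStats(m)
for i in range(1,n):
    if st[i,4]>30: print("top",st[i],ce[i],cast(T,[ce[i]],43)[0])
C2=cloud(S); print(C2[265,342],C2[212,378])
hs=cv2.cvtColor(S["color"],cv2.COLOR_BGR2HSV); print(hs[264,342],hs[212,378],hs[330,330],cv2.cvtColor(T["color"],cv2.COLOR_BGR2HSV)[249,320])
m=((C2[...,2]>41)&(C2[...,2]<46)).astype(np.uint8); m[:,:320]=0; m[:,400:]=0;m[:195]=0;m[285:]=0
n,l,st,ce=cv2.connectedComponentsWithStats(m)
for i in range(1,n):
    if st[i,4]>30: print("scene",st[i],ce[i],cast(S,[ce[i]],43)[0])
# walls: z 18-22 points near rail
P=C.reshape(-1,3); 
X=np.array([-.195,.981,0]);X/=np.linalg.norm(X);Y=np.array([-X[1],X[0],0]);O=np.array([547,105,0])
for nm,CC in(("top",C),("scene",C2)):
    P=CC.reshape(-1,3); q=P-O; x=q@X;y=q@Y;z=P[:,2]
    for lo,hi in((10,45),(-45,-10)):
        k=(z>17)&(z<24)&(y>lo)&(y<hi)&(x>-150)&(x<165)
        if k.sum()>20: print(nm,"wall",k.sum(),np.polyfit(x[k],y[k],1),x[k].min(),x[k].max())
    k=(z>36)&(z<43)&(abs(y)<20)&(x>150)&(x<200); print(nm,"stop",k.sum(),np.percentile(x[k],[0,10,50,90,100]) if k.any() else 0)
    k=(z>48)&(z<56)&(y>25)&(y<75)&(x>-120)&(x<-35); print(nm,"blade",k.sum(),np.polyfit(x[k],y[k],1) if k.sum()>5 else 0,x[k].min() if k.any() else 0)
E
```

```text
top [381 225  22  22 372] [391.2 235.4] [565.4  20.2  43. ]
top [357 230  22  22 375] [367.6 240.1] [555.7  67.   43. ]
top [334 234  22  22 376] [344.1 244.6] [546.4 113.7  43. ]
top [310 239  22  22 374] [320.6 249.3] [536.9 160.3  43. ]
[529.7 168.7  41.4] [560.9  28.2  42.9]
[ 16 128 181] [ 16 128 179] [118  18 216] [ 17 128 185]
scene [367 202  24  17 229] [379.1 209.4] [563.4  21.4  43. ]
scene [356 217  24  19 258] [367.4 225.4] [554.2  68.2  43. ]
scene [343 234  25  18 290] [355.  242.2] [545. 115.  43.]
scene [330 251  25  20 319] [342.  260.3] [535.5 161.7  43. ]
top wall 404 [ 0.  25.5] -148.84577228537725 164.0591341808685
top wall 376 [  0.  -28.9] -149.42021306629107 164.67717560552927
top stop 60 [167.2 167.8 170.2 172.5 173.5]
top blade 81 [-0.3 29.1] -99.6955149892658
scene wall 534 [ 0.  25.3] -148.05464353622185 164.57490433953302
scene wall 293 [  0.  -27.5] -149.56688002984748 156.03888741508632
scene stop 107 [167.7 168.9 172.2 174.3 175.4]
scene blade 99 [-0.3 31.4] -100.06563091939661
```

```bash
cat >> h.py <<'E'
O=np.array([548.4,105.3]);th=1.769
X=np.array([np.cos(th),np.sin(th)]);Y=np.array([-X[1],X[0]])
def rail(p): q=np.array(p)[:2]-O; return np.array([q@X,q@Y])
def world(x,y): return O+x*X+y*Y
def rows(s,tgt,tz,n,ang=None):
    """n rows to world xy tgt, TCP z tz, tool x heading ang"""
    R=s["orientation"]; a0=np.arctan2(R[1,0],R[0,0]); da=0 if ang is None else -(ang-a0)  # tool z down
    d=(np.array([*tgt,tz])-s["ee_pos"])/n; out=[]
    for i in range(n):
        a=a0-da*i/n; c,q=np.cos(a),np.sin(a)
        out.append([round((d[0]*c+d[1]*q)/10,2),round((d[0]*q-d[1]*c)/10,2),round(-d[2]/10,2),round(da/n,4)])
    return out
E
python3 - <<'E'
from h import *
from workcell import r
s=r.get_state(); print(rows(s,world(-133,0),404,20,th), s["ee_pos"])
E
```

```text
[[np.float64(-2.83), np.float64(-2.61), np.float64(0.0), np.float64(0.0575)], [np.float64(-2.98), np.float64(-2.44), np.float64(0.0), np.float64(0.0575)], [np.float64(-3.11), np.float64(-2.27), np.float64(0.0), np.float64(0.0575)], [np.float64(-3.24), np.float64(-2.09), np.float64(0.0), np.float64(0.0575)], [np.float64(-3.35), np.float64(-1.9), np.float64(0.0), np.float64(0.0575)], [np.float64(-3.45), np.float64(-1.7), np.float64(0.0), np.float64(0.0575)], [np.float64(-3.55), np.float64(-1.5), np.float64(0.0), np.float64(0.0575)], [np.float64(-3.63), np.float64(-1.29), np.float64(0.0), np.float64(0.0575)], [np.float64(-3.69), np.float64(-1.08), np.float64(0.0), np.float64(0.0575)], [np.float64(-3.75), np.float64(-0.87), np.float64(0.0), np.float64(0.0575)], [np.float64(-3.79), np.float64(-0.65), np.float64(0.0), np.float64(0.0575)], [np.float64(-3.83), np.float64(-0.43), np.float64(0.0), np.float64(0.0575)], [np.float64(-3.84), np.float64(-0.21), np.float64(0.0), np.float64(0.0575)], [np.float64(-3.85), np.float64(0.01), np.float64(0.0), np.float64(0.0575)], [np.float64(-3.84), np.float64(0.23), np.float64(0.0), np.float64(0.0575)], [np.float64(-3.82), np.float64(0.45), np.float64(0.0), np.float64(0.0575)], [np.float64(-3.79), np.float64(0.67), np.float64(0.0), np.float64(0.0575)], [np.float64(-3.75), np.float64(0.89), np.float64(0.0), np.float64(0.0575)], [np.float64(-3.69), np.float64(1.1), np.float64(0.0), np.float64(0.0575)], [np.float64(-3.62), np.float64(1.31), np.float64(0.0), np.float64(0.0575)]] [138.10780532 609.38657315 404.11813778]
```

Request:
carry_out:
  commands:
    - [-2.8,-2.6,0,0.057]
    - [-3.0,-2.4,0,0.057]
    - [-3.1,-2.3,0,0.057]
    - [-3.2,-2.1,0,0.057]
    - [-3.4,-1.9,0,0.057]
    - [-3.4,-1.7,0,0.057]
    - [-3.5,-1.5,0,0.057]
    - [-3.6,-1.3,0,0.057]
    - [-3.7,-1.1,0,0.057]
    - [-3.7,-0.9,0,0.057]
    - [-3.8,-0.6,0,0.057]
    - [-3.8,-0.4,0,0.057]
  gripper: -1

```text
time_s: 1.35
ee_pos: [400.3, 229.5, 404.8]
orientation: [[-0.614, 0.789, -0.0], [0.789, 0.614, 0.0], [0.0, 0.0, -1.0]]
wrist_force: [0.4, 1.0, 0.0]
grip_width: 1.8
```

```bash
python3 - <<'E'
from h import *
from workcell import r
s=r.get_state(); print(np.array(rows(s,world(-133,0),330,10,th)).tolist(), s["joint_positions"])
E
```

```text
[[-3.08, -0.19, 0.75, 0.0463], [-3.09, -0.05, 0.75, 0.0463], [-3.08, 0.1, 0.75, 0.0463], [-3.08, 0.24, 0.75, 0.0463], [-3.06, 0.38, 0.75, 0.0463], [-3.04, 0.52, 0.75, 0.0463], [-3.01, 0.66, 0.75, 0.0463], [-2.98, 0.8, 0.75, 0.0463], [-2.94, 0.94, 0.75, 0.0463], [-2.89, 1.07, 0.75, 0.0463]] [-0.93638218  0.16288828  0.34802735  1.97539361 -0.06540678  1.01380322
  0.10367688]
```

Request:
carry_out:
  commands:
    - [-3.1,-0.2,0.75,0.046]
    - [-3.1,0,0.75,0.046]
    - [-3.1,0.1,0.75,0.046]
    - [-3.1,0.2,0.75,0.046]
    - [-3.1,0.4,0.75,0.046]
    - [-3.0,0.5,0.75,0.046]
    - [-3.0,0.7,0.75,0.046]
    - [-3.0,0.8,0.75,0.046]
    - [-2.9,0.9,0.75,0.046]
    - [-2.9,1.1,0.75,0.046]
    - [0,0,0,0]

```text
time_s: 2.45
ee_pos: [576.5, -27.2, 328.9]
orientation: [[-0.196, 0.981, -0.0], [0.981, 0.196, -0.003], [-0.003, -0.001, -1.0]]
wrist_force: [0.0, -0.4, 0.2]
grip_width: 0.3
```

```bash
python3 - <<'E'
from h import *
from workcell import r
s=r.get_state(); print(rail(s["ee_pos"]),np.array(rows(s,world(-133,0),215,6,th)).tolist(), s["joint_positions"],s["wrist_force"],s["grip_width"])
for n in("scene","wrist"):
    d=r.snapshot(n); cv2.imwrite(f"pics/{n}1.png",d["color"])
E
```

```text
[-135.40979839   -1.50887571] [[0.04, -0.03, 1.9, -0.0001], [0.04, -0.03, 1.9, -0.0001], [0.04, -0.03, 1.9, -0.0001], [0.04, -0.03, 1.9, -0.0001], [0.04, -0.03, 1.9, -0.0001], [0.04, -0.03, 1.9, -0.0001]] [-0.42427575  0.46389116  0.53266432  1.81757071 -0.28233752  0.93636522
  0.42871769] [ 0.03486807 -0.40740602  0.17732008] 0.3238394373610749
```

View pics/scene1.png

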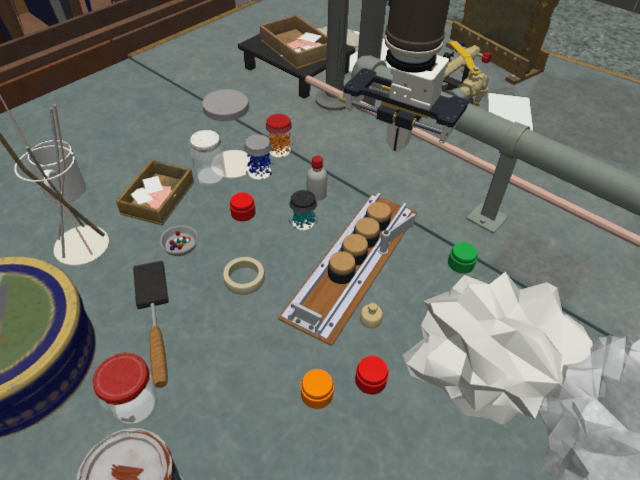

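View pics/wrist1.png

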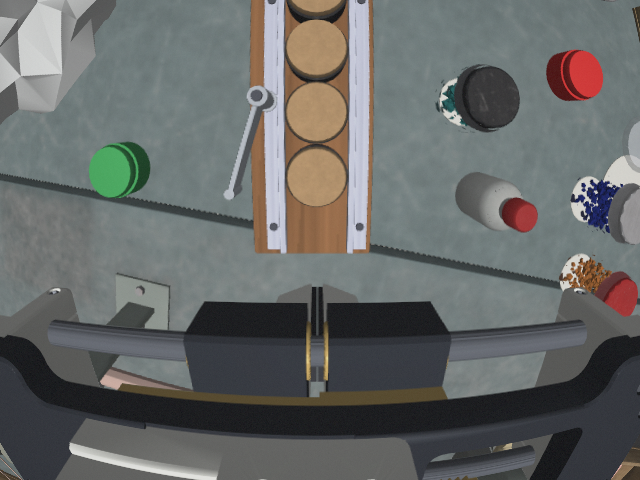

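The wrist view shows the row centred at column ~317, with pot_4 at (316,176), the gate at (257,97)-(229,195) and the shut fingers at (317,295). The rail is parallel to the tool x axis. I'll check the pipe clearance before going down.

```bash
python3 - <<'E'
from h import *
T=dict(np.load("top0.npz"));C=cloud(T).reshape(-1,3)
for a in range(350,720,40):
    k=(C[:,0]>a)&(C[:,0]<a+40)&(C[:,2]>100)&(C[:,1]<0)&(C[:,1]>-250); print(a,np.percentile(C[k,1],[.5,99.5]).round(),C[k,2].max().round())
S=dict(np.load("scene0.npz"));C=cloud(S).reshape(-1,3)
for a in range(350,720,40):
    k=(C[:,0]>a)&(C[:,0]<a+40)&(C[:,2]>60)&(C[:,1]<-60)&(C[:,1]>-180); print(a,C[k,1].max().round(),C[k,2][C[k,1].argmax()].round(),C[k,2].min().round()) if k.any() else 0
E
```

```text
350 [-161. -114.] 214.0
390 [-164. -110.] 216.0
430 [-162. -113.] 213.0
470 [-162. -114.] 214.0
510 [-247. -114.] 217.0
550 [-249. -114.] 226.0
590 [-162. -114.] 228.0
630 [-162. -114.] 213.0
670 [-170. -110.] 219.0
710 [-165. -107.] 220.0
350 -112.0 186.0 92.0
390 -109.0 187.0 60.0
430 -111.0 187.0 60.0
470 -111.0 188.0 93.0
510 -111.0 188.0 93.0
550 -112.0 187.0 93.0
590 -112.0 189.0 92.0
630 -112.0 189.0 92.0
670 -104.0 184.0 92.0
710 -104.0 187.0 92.0
```

Request:
carry_out:
  commands:
    - [0.1,0,2,0]
    - [0.1,0,2,0]
    - [0.1,0,2,0]
    - [0.1,0,2,0]
    - [0.1,0,2,0]
    - [0.1,0,1.5,0]
    - [0.1,0,1,0]
    - [0.1,0,0.6,0]
    - [0,0,0.2,0]
    - [0,0,0,0]

```text
time_s: 3.55
ee_pos: [574.0, -15.3, 197.0]
orientation: [[-0.203, 0.979, 0.0], [0.979, 0.203, 0.0], [0.0, 0.0, -1.0]]
wrist_force: [0.2, 0.2, -0.3]
grip_width: 0.4
```

```bash
python3 - <<'E'
from h import *
from workcell import r
s=r.get_state(); print(rail(s["ee_pos"]),s["ee_pos"],s["wrist_force"])
for n in("scene","wrist"):
    d=r.snapshot(n); im=d["color"]
    if n=="scene": im=cv2.resize(im[100:350,270:530],None,fx=2.3,fy=2.3,interpolation=cv2.INTER_CUBIC)
    cv2.imwrite(f"pics/{n}2.png",im)
E
```

```text
[-123.32525215   -1.36281502] [574.019923   -15.34242466 196.98286225] [ 0.1616032   0.2029342  -0.32698657]
```

View pics/scene2.png

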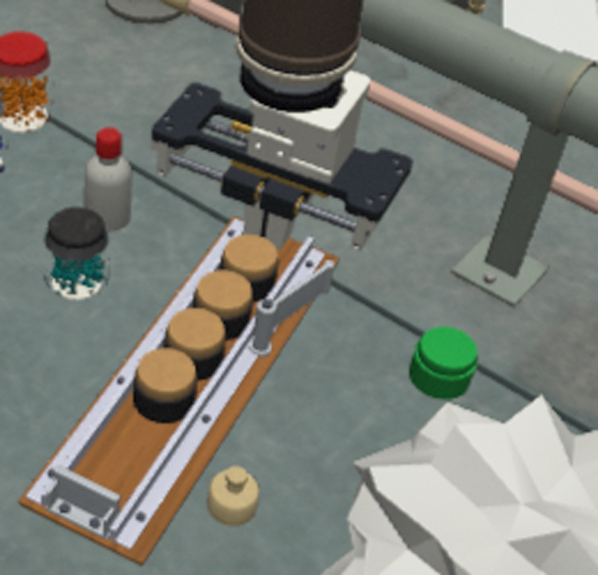

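View pics/wrist2.png

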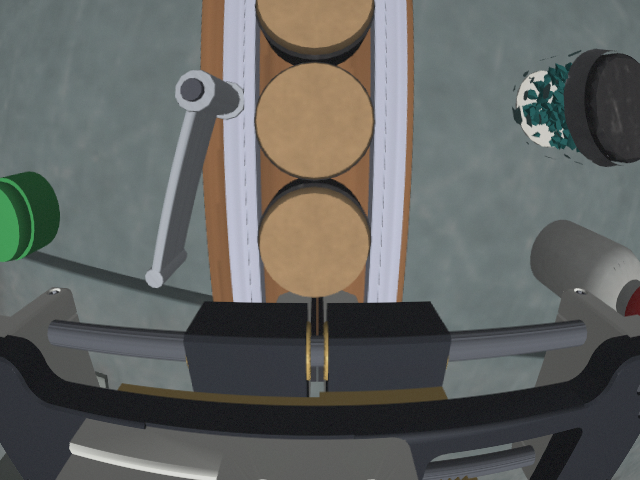

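Request:
carry_out:
  commands:
    - [0,0,0.2,0]
    - [0.2,0,0.1,0]
    - [0.2,0,0,0]
    - [0.2,0,0,0]
    - [0.2,0,0,0]
    - [0.3,0,0,0]
    - [0.3,0,0,0]
    - [0.3,0,0,0]
    - [0.3,0,0,0]
    - [0.3,0,0,0]

```text
time_s: 4.65
ee_pos: [569.2, 7.4, 193.8]
orientation: [[-0.203, 0.979, 0.0], [0.979, 0.203, 0.0], [-0.0, 0.0, -1.0]]
wrist_force: [1.0, -4.0, 1.8]
grip_width: 0.8
```

Request:
carry_out:
  commands:
    - [0.3,0,0,0]
    - [0.4,0,0,0]
    - [0.4,0,0,0]
    - [0.4,0,0,0]
    - [0.4,0,0,0]
    - [0.4,0,0,0]
    - [0.4,0,0,0]
    - [0.4,0,0,0]
    - [0.4,0,0,0]
    - [0.4,0,0,0]
    - [0.4,0,0,0]
    - [0.4,0,0,0]
    - [0.3,0,0,0]
    - [0.3,0,0,0]

```text
time_s: 6.05
ee_pos: [558.4, 59.3, 193.8]
orientation: [[-0.203, 0.979, 0.0], [0.979, 0.203, -0.0], [-0.0, 0.0, -1.0]]
wrist_force: [0.2, -3.7, 1.9]
grip_width: 0.4
```

```bash
python3 - <<'E'
from h import *
from workcell import r
s=r.get_state(); print(rail(s["ee_pos"]),s["ee_pos"],s["wrist_force"])
for n in("scene","top"):
    d=r.snapshot(n); im=d["color"]
    if n=="scene": im=cv2.resize(im[150:350,270:470],None,fx=2.9,fy=2.9,interpolation=cv2.INTER_CUBIC)
    else: im=cv2.resize(im[190:310,240:440],None,fx=4,fy=4,interpolation=cv2.INTER_CUBIC)
    cv2.imwrite(f"pics/{n}3.png",im)
E
```

```text
[-47.09315626  -0.7856986 ] [558.44335844  59.28355033 193.75184867] [ 0.19513828 -3.68018103  1.87146333]
```

View pics/scene3.png

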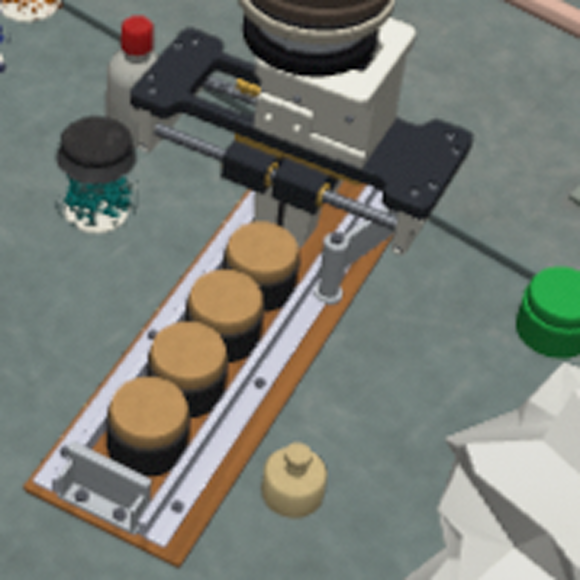

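View pics/top3.png

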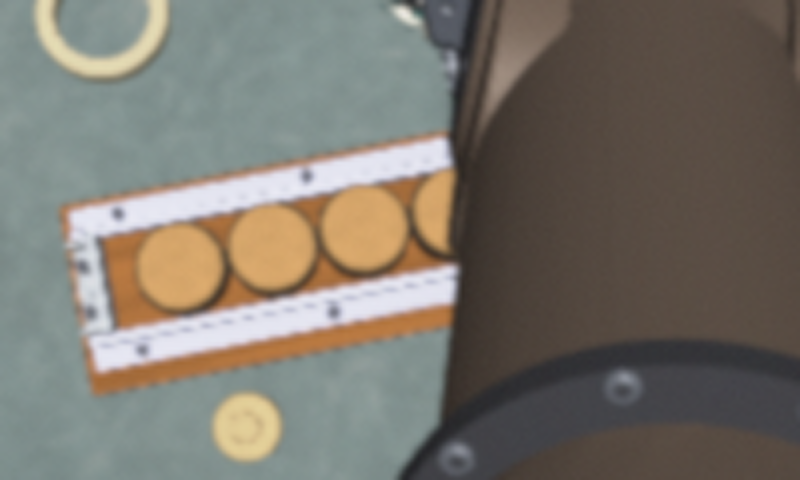

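Request:
carry_out:
  commands:
    - [0.2,0,0,0]
    - [0.2,0,0,0]
    - [0.2,0,0,0]
    - [0.2,0,0,0]
    - [0.2,0,0,0]
    - [0.2,0,0,0]
    - [0.1,0,0,0]
    - [0.1,0,0,0]

```text
time_s: 6.95
ee_pos: [555.6, 72.9, 193.7]
orientation: [[-0.203, 0.979, -0.0], [0.979, 0.203, 0.0], [0.0, -0.0, -1.0]]
wrist_force: [0.2, -2.6, -0.4]
grip_width: 0.0
```

```bash
cat > pots.py <<'E'
from h import *
from workcell import r
s=r.get_state(); print("tool",rail(s["ee_pos"]),s["ee_pos"],s["wrist_force"].round(1))
S=r.snapshot("scene"); C=cloud(S); q=C.reshape(-1,3)
x=((q[:,:2]-O)@X).reshape(480,640); y=((q[:,:2]-O)@Y).reshape(480,640); z=C[...,2]
m=((z>41)&(z<46)&(abs(y)<28)&(x<166)&(x>-120)).astype(np.uint8)
n,l,st,ce=cv2.connectedComponentsWithStats(m)
for i in range(1,n):
    if st[i,4]>60: print(st[i,4],rail(cast(S,[ce[i]],43)[0]))
k=(z>36)&(z<43)&(abs(y)<20)&(x>150)&(x<200);print("stop",np.percentile(x[k],[5,50,95]))
cv2.imwrite("pics/sc_%d.png"%(s["time_s"]*100),cv2.resize(S["color"][150:350,270:470],None,fx=2.9,fy=2.9,interpolation=cv2.INTER_CUBIC))
E
python3 pots.py
```

```text
tool [-33.15526513  -0.65880316] [555.57445826  72.92357685 193.69116204] [ 0.2 -2.6 -0.4]
326 [-0.56074274  1.54599726]
309 [49.60342355  0.63107444]
343 [96.92466647  1.29545531]
382 [143.64085362   2.51423459]
stop [151.22513412 161.96532065 174.06369049]
```

Request:
carry_out:
  commands:
    - [0.1,0,0,0]
    - [0.1,0,0,0]
    - [0.1,0,0,0]
    - [0,0,0,0]

```text
time_s: 7.4
ee_pos: [555.1, 75.3, 193.7]
orientation: [[-0.202, 0.979, 0.0], [0.979, 0.202, -0.001], [-0.001, 0.0, -1.0]]
wrist_force: [1.6, -3.7, -0.2]
grip_width: 0.4
```

```bash
python3 pots.py
```

```text
tool [-30.74959687  -0.68079352] [555.12232159  75.28647671 193.74109209] [ 1.6 -3.7 -0.2]
322 [2.08151625 1.2746205 ]
309 [52.37016314  0.5680034 ]
328 [99.125402    1.36345699]
386 [146.10257205   2.56081358]
stop [151.48864656 163.5978357  174.25583287]
```

Request:
carry_out:
  commands:
    - [0.05,0,0,0]
    - [0.05,0,0,0]
    - [0.05,0,0,0]
    - [0,0,0,0]

```text
time_s: 7.85
ee_pos: [555.0, 75.7, 193.8]
orientation: [[-0.201, 0.98, 0.001], [0.98, 0.201, -0.002], [-0.002, 0.0, -1.0]]
wrist_force: [0.9, -8.6, -0.5]
grip_width: 0.3
```

```bash
python3 pots.py
```

```text
tool [-30.29023768  -0.63713321] [554.98906434  75.72824542 193.83331171] [ 0.9 -8.6 -0.5]
330 [2.26492256 1.46982224]
307 [52.53961626  0.42361461]
345 [99.15154731  1.52909493]
365 [146.02597744   2.80107362]
stop [151.50201251 163.3677963  174.31532872]
```

```bash
ls -t pics|head -2
```

```text
sc_785.png
sc_740.png
```

View pics/sc_785.png

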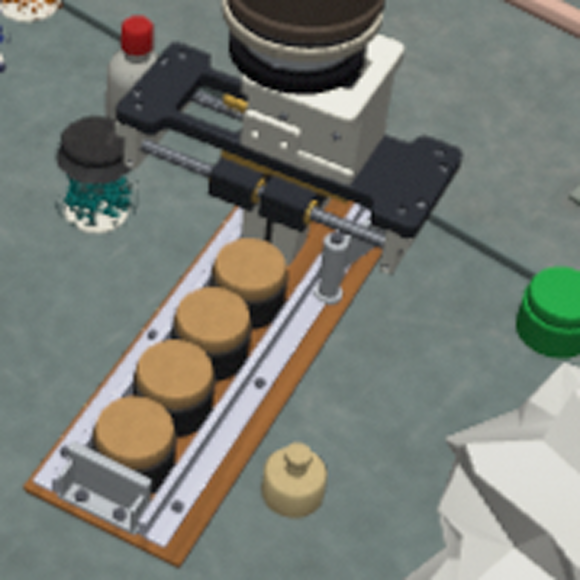

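Force rose to 8.6 N while the tool moved only 0.45 of the 1.5 mm commanded. The picture shows the row closed up on the stop: pot_1 at (135,440), pot_4 at (250,270). Now I'll back off, rise, and go round to the outside of the gate.

Request:
carry_out:
  commands:
    - [-0.2,0,0,0]
    - [-0.4,0,0,0]
    - [-0.7,0,0,0]
    - [-0.7,0,0,0]
    - [0,0,-1,0]
    - [0,0,-2,0]
    - [0,0,-2,0]
    - [0,0,-2,0]
    - [0,-1.5,-0.5,0]
    - [-0.2,-2,0,0]
    - [-0.2,-2,0,0]
    - [-0.2,-2,0,0]
    - [-0.2,-1.3,0,0]
    - [0,0,0,0]

```text
time_s: 9.3
ee_pos: [473.0, 31.4, 269.2]
orientation: [[-0.202, 0.979, -0.001], [0.979, 0.202, 0.001], [0.001, -0.001, -1.0]]
wrist_force: [0.1, 0.3, 0.2]
grip_width: 0.3
```

```bash
python3 - <<'E'
from h import *
from workcell import r
s=r.get_state(); print(rail(s["ee_pos"]),s["ee_pos"],s["wrist_force"])
d=r.snapshot("wrist"); cv2.imwrite("pics/wrist4.png",d["color"])
d=r.snapshot("scene"); cv2.imwrite("pics/scene4.png",cv2.resize(d["color"][100:350,270:530],None,fx=2.3,fy=2.3,interpolation=cv2.INTER_CUBIC))
E
```

```text
[-57.59865858  88.48474714] [472.98928358  31.40561729 269.15638116] [0.14600358 0.29534935 0.22221972]
```

View pics/wrist4.png

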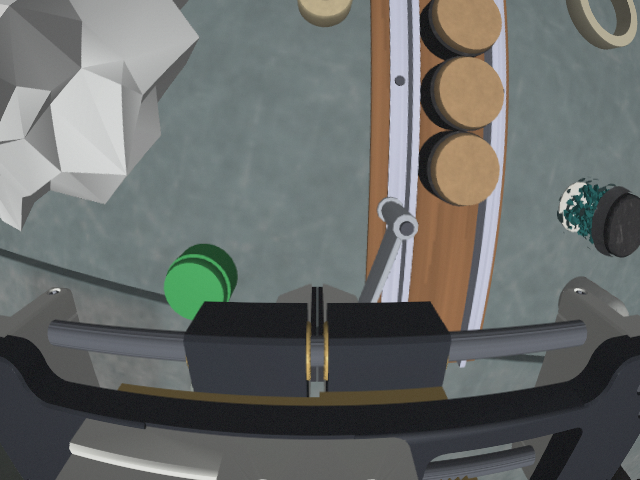

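View pics/scene4.png

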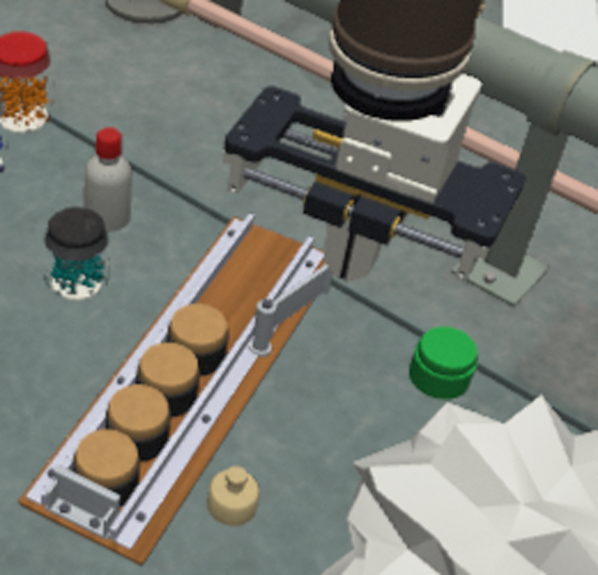

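Request:
carry_out:
  commands:
    - [0,0,1.5,0]
    - [0,0,1.5,0]
    - [0,0,1.5,0]
    - [0,0,1.0,0]
    - [0,0,0.6,0]
    - [0,0,0,0]

```text
time_s: 10.0
ee_pos: [474.5, 32.0, 207.2]
orientation: [[-0.203, 0.979, -0.001], [0.979, 0.203, -0.0], [-0.0, -0.001, -1.0]]
wrist_force: [0.4, -0.4, 0.7]
grip_width: 0.4
```

```bash
python3 - <<'E'
from h import *
from workcell import r
s=r.get_state(); p=rail(s["ee_pos"]); print(p,s["ee_pos"],s["wrist_force"])
R=s["orientation"]; tx,ty=R[:2,0],R[:2,1]
piv=np.array([-27.3,40.5]); rr=40
def c(a):
    n=np.array([np.cos(a),-np.sin(a)]); h=9.5*abs(n[0])+19*abs(n[1])
    return piv+rr*np.array([-np.sin(a),-np.cos(a)])-n*(2+h)
prev=p
for a in np.r_[np.linspace(1.9,0.2,18),.1,0]:
    q=c(a); dw=(q-prev)@np.array([X,Y]); print(round(a,2),q.round(1),(np.array([dw@tx,dw@ty])/10).round(2).tolist()); prev=q
E
```

```text
[-57.32662005  86.92541883] [474.46451646  31.97937481 207.18333917] [ 0.3879778  -0.39018423  0.66015571]
1.9 [-57.7  75.2] [-0.04, 1.17]
1.8 [-61.1  71.7] [-0.34, 0.36]
1.7 [-64.1  67.5] [-0.3, 0.41]
1.6 [-66.7  62.9] [-0.26, 0.46]
1.5 [-68.7  59.2] [-0.21, 0.37]
1.4 [-70.5  55.7] [-0.18, 0.35]
1.3 [-72.   51.8] [-0.15, 0.39]
1.2 [-73.   47.6] [-0.1, 0.42]
1.1 [-73.5  43.1] [-0.05, 0.45]
1.0 [-73.5  38.3] [0.0, 0.47]
0.9 [-72.8  33.5] [0.06, 0.49]
0.8 [-71.5  28.6] [0.13, 0.49]
0.7 [-69.5  23.8] [0.19, 0.48]
0.6 [-66.9  19.1] [0.26, 0.47]
0.5 [-63.5  14.7] [0.33, 0.44]
0.4 [-59.6  10.7] [0.39, 0.4]
0.3 [-55.1   7.2] [0.45, 0.35]
0.2 [-50.    4.3] [0.5, 0.3]
0.1 [-44.6   2. ] [0.54, 0.23]
0.0 [-38.8   0.5] [0.58, 0.16]
```

Clear so far. I'll swing it about halfway, then check.

Request:
carry_out:
  commands:
    - [0,0.6,0,0]
    - [0,0.6,0,0]
    - [-0.35,0.35,0,0]
    - [-0.3,0.4,0,0]
    - [-0.25,0.45,0,0]
    - [-0.2,0.4,0,0]
    - [-0.2,0.35,0,0]
    - [-0.15,0.4,0,0]
    - [-0.1,0.4,0,0]
    - [-0.05,0.45,0,0]
    - [0,0.5,0,0]
    - [0,0,0,0]

```text
time_s: 11.2
ee_pos: [526.3, 26.4, 207.8]
orientation: [[-0.203, 0.979, 0.001], [0.979, 0.203, -0.0], [-0.0, 0.001, -1.0]]
wrist_force: [-0.7, -0.1, 0.9]
grip_width: 0.4
```

```bash
python3 - <<'E'
from h import *
from workcell import r
s=r.get_state(); print(rail(s["ee_pos"]),s["ee_pos"],s["wrist_force"])
d=r.snapshot("wrist"); cv2.imwrite("pics/wrist5.png",d["color"])
d=r.snapshot("scene"); cv2.imwrite("pics/scene5.png",cv2.resize(d["color"][100:350,270:530],None,fx=2.3,fy=2.3,interpolation=cv2.INTER_CUBIC))
E
```

```text
[-72.99744943  37.17087427] [526.33067952  26.41244325 207.79755512] [-0.67063884 -0.05254749  0.85394271]
```

View pics/wrist5.png

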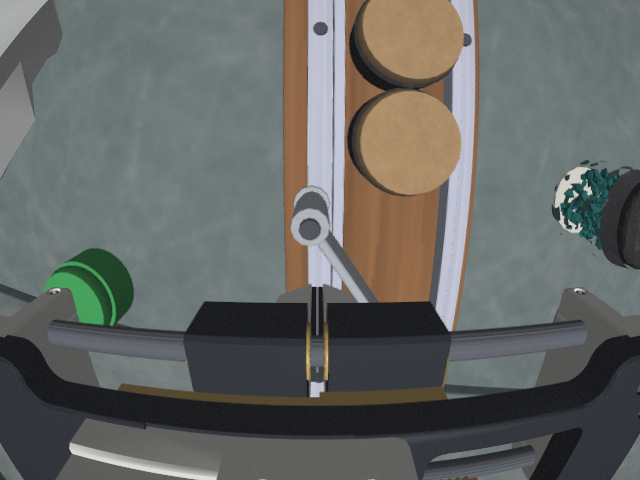

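View pics/scene5.png

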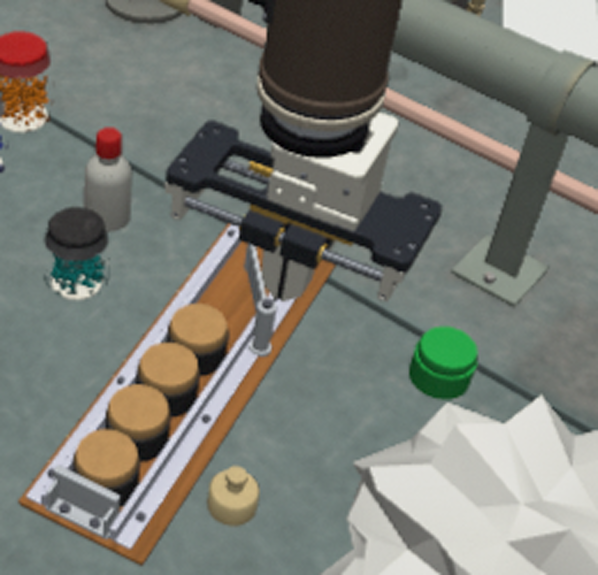

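The gate is being pushed: its pivot is at (310,228) in the wrist view and the blade runs toward (375,305), across the channel. Continuing.

Request:
carry_out:
  commands:
    - [0.05,0.5,0,0]
    - [0.1,0.5,0,0]
    - [0.2,0.5,0,0]
    - [0.25,0.45,0,0]
    - [0.35,0.45,0,0]
    - [0.4,0.4,0,0]
    - [0.4,0.3,0,0]
    - [0.4,0.2,0,0]
    - [0.3,0.1,0,0]
    - [0.2,0.1,0,0]
    - [0,0,0,0]

```text
time_s: 12.4
ee_pos: [554.4, 59.6, 207.7]
orientation: [[-0.203, 0.979, 0.0], [0.979, 0.203, 0.0], [0.0, 0.0, -1.0]]
wrist_force: [0.7, 0.4, 1.3]
grip_width: 0.4
```

```bash
python3 - <<'E'
from h import *
from workcell import r
s=r.get_state(); print(rail(s["ee_pos"]),s["ee_pos"],s["wrist_force"])
d=r.snapshot("wrist"); cv2.imwrite("pics/wrist6.png",d["color"])
E
```

```text
[-45.95903193   3.12262239] [554.38823636  59.62588904 207.73479295] [0.6660739  0.43857074 1.326598  ]
```

View pics/wrist6.png

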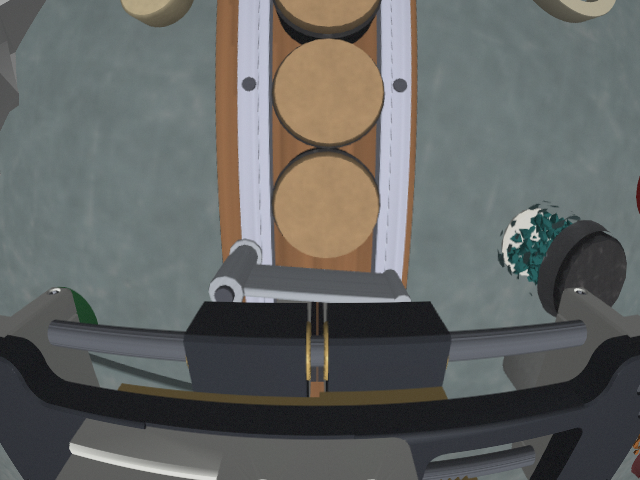

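Request:
carry_out:
  commands:
    - [0.2,0.1,0,0]
    - [0.1,0.1,0,0]
    - [0.1,0,0,0]
    - [0.05,0,0,0]
    - [0,0,0,0]

```text
time_s: 12.95
ee_pos: [555.5, 64.1, 207.8]
orientation: [[-0.203, 0.979, 0.0], [0.979, 0.203, 0.0], [0.0, 0.0, -1.0]]
wrist_force: [-0.2, -0.0, -0.1]
grip_width: 0.2
```

```bash
python3 - <<'E'
from h import *
from workcell import r
s=r.get_state(); print(rail(s["ee_pos"]),s["ee_pos"],s["wrist_force"])
E
```

```text
[-41.74795816   1.15724197] [555.48594212  64.14151796 207.77645886] [-0.22396177 -0.00872532 -0.05514138]
```

Request:
carry_out:
  commands:
    - [0.05,0,0,0]
    - [0.05,0,0,0]
    - [0.05,0,0,0]
    - [0,0,0,0]

```text
time_s: 13.35
ee_pos: [555.3, 64.7, 207.8]
orientation: [[-0.202, 0.979, 0.001], [0.979, 0.202, -0.001], [-0.001, 0.0, -1.0]]
wrist_force: [1.0, -5.3, -0.2]
grip_width: 0.5
```

```bash
python3 - <<'E'
from h import *
from workcell import r
s=r.get_state(); print(rail(s["ee_pos"]),s["ee_pos"],s["wrist_force"])
d=r.snapshot("wrist"); cv2.imwrite("pics/wrist7.png",d["color"])
E
```

```text
[-41.20224734   1.26851383] [555.26939366  64.65463441 207.78933685] [ 0.97335389 -5.323419   -0.22782292]
```

View pics/wrist7.png

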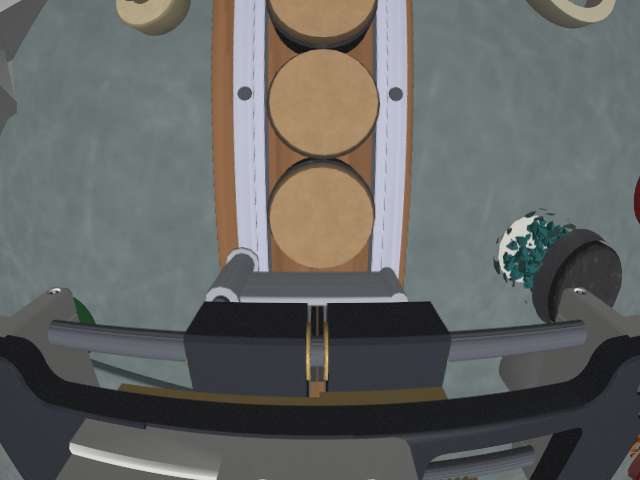

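Force jumped to 5.3 N with the blade square across the channel (rows 272-300), so the gate is at its shut limit. Backing off and rising, then checking.

Request:
carry_out:
  commands:
    - [-0.2,0,0,0]
    - [-0.5,0,0,0]
    - [-1,0,0,0]
    - [-1,0,0,0]
    - [0,0,-2,0]
    - [0,0,-3,0]
    - [0,0,-4,0]
    - [0,0,-4,0]
    - [0,-4,-3,0]
    - [0,-5,-2,0]
    - [0,-5,0,0]
    - [0,-4,0,0]
    - [0,0,0,0]

```text
time_s: 14.7
ee_pos: [383.0, 1.1, 385.8]
orientation: [[-0.201, 0.98, -0.003], [0.98, 0.201, 0.003], [0.003, -0.003, -1.0]]
wrist_force: [0.3, 0.4, 0.6]
grip_width: 0.4
```

```bash
python3 pots.py; python3 - <<'E'
from h import *
from workcell import r
T=r.snapshot("top"); cv2.imwrite("pics/top8.png",cv2.resize(T["color"][150:350,220:450],None,fx=3.2,fy=3,interpolation=cv2.INTER_CUBIC))
S=r.snapshot("scene"); cv2.imwrite("pics/scene8.png",S["color"])
for nm,d in(("top",T),("scene",S)):
    C=cloud(d).reshape(-1,3); q=C[:,:2]-O; x=q@X;y=q@Y;z=C[:,2]
    k=(z>47)&(z<56)&(y>-28)&(y<28)&(x>-70)&(x<10); 
    if k.sum()>10: print(nm,k.sum(),"blade slope",np.polyfit(y[k],x[k],1))
E
ls -t pics|head -4
```

```text
tool [-69.627313   182.66901226] [383.0175143    1.06677986 385.81903227] [0.3 0.4 0.6]
283 [5.14059459 1.56189947]
302 [53.1012458   0.32539252]
341 [99.21918302  1.72601816]
386 [145.84908345   2.43245245]
stop [151.69926762 164.15687506 174.5025265 ]
top 64 blade slope [-5.43011485e-03 -2.80284123e+01]
scene 110 blade slope [-1.28132552e-02 -2.67744227e+01]
scene8.png
top8.png
sc_1470.png
wrist7.png
```

View pics/top8.png

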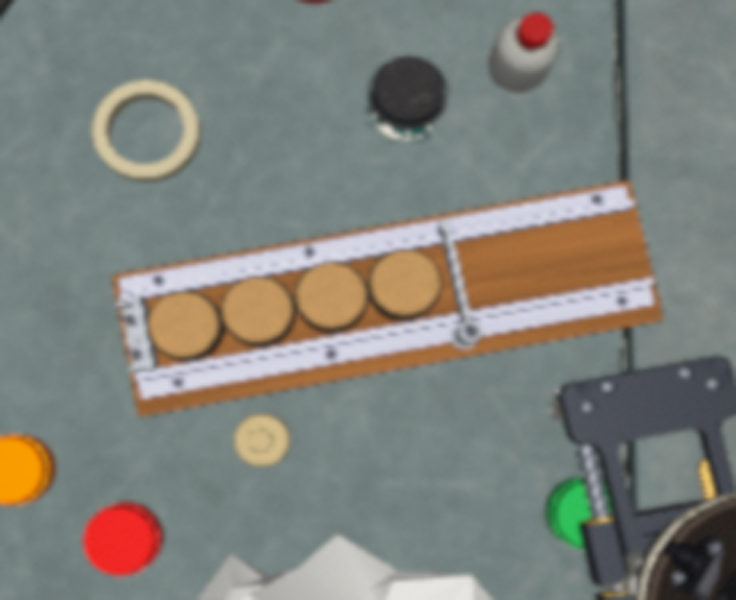

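View pics/scene8.png

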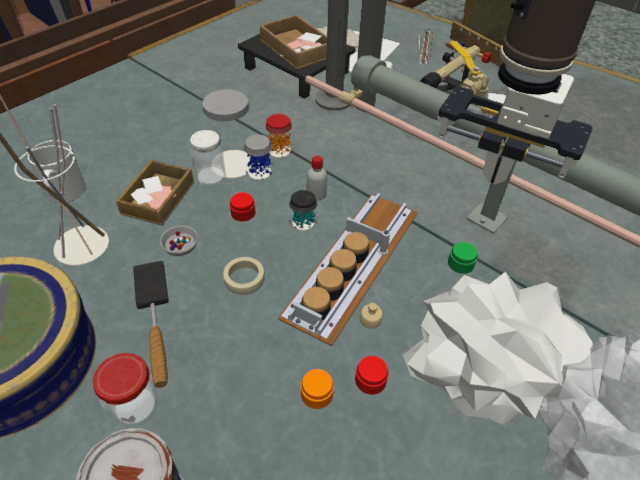

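```bash
python3 - <<'E'
from h import *
from workcell import r
T=r.snapshot("top"); C=cloud(T); q=C.reshape(-1,3)
x=((q[:,:2]-O)@X).reshape(480,640); y=((q[:,:2]-O)@Y).reshape(480,640); z=C[...,2]
m=((z>40)&(z<47)&(abs(y)<26)&(x<168)&(x>-21)).astype(np.uint8)
m=cv2.morphologyEx(m,cv2.MORPH_OPEN,np.ones((3,3)))
hs=cv2.inRange(cv2.cvtColor(T["color"],cv2.COLOR_BGR2HSV),(12,90,140),(22,180,255)); m&=(hs>0)
n,l,st,ce=cv2.connectedComponentsWithStats(m)
for i in range(1,n):
    if st[i,4]>60: print(st[i],rail(cast(T,[ce[i]],43)[0]).round(1))
E
```

```text
[336 234  21  21 292] [ 3.8 -0. ]
[313 238  21  21 302] [49.4 -2.2]
[291 243  20  21 318] [96.6 -0.2]
[267 248  21  21 304] [144.4   0.2]
```

```bash
python3 -c "
from workcell import r
print(r.sign_off())"
```

```text
the job is handed in; nothing more can be done
None
```

The row is closed up against the end stop and the gate is shut behind it. I handed the job in after about 15 s of robot time, and no verdict came back.

- **Row:** I pushed it about 90 mm with the shut fingers, low on pot_4 only. The sliding force was about 2.6–4 N. It rose to 8.6 N as the tool stalled, so I stopped there.
- **Gate:** I backed off, rose, went round to the outside of the blade and swung it shut until it met its limit at 5.3 N. Then I withdrew clear of everything.

**Last checks:**
- **Pot spacing:** The top view puts the four pot centres at 45.6, 47.2 and 47.8 mm apart, 140.6 mm over the row. Touching pots would give 141 mm.
- **Gate angle:** The blade is square across the channel to about 0.01 rad in both views.
- **Other things:** The weight, jar, tape roll and bottle look unmoved by eye in the pictures; I did not measure their positions again.

**Disagreements:**
- **Pot_3 to pot_4 gap:** The scene camera showed 48–50 mm between them, because the gripper or the gate hid part of pot_4. The top view does not show that gap.
- **Rail origin:** My estimate was about 2 mm off along the rail, so I stopped each push on contact force rather than on position.

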